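# Put the microscope objectives on their rests

### The arm

A 6-joint arm with a two-finger parallel gripper is mounted at the origin on the work surface. World frame = base frame: x ahead of the robot, y to its left, z up, the work surface at z = 0. Lengths are in m, angles in degrees, forces in N, time in s.
With the tool pointing down it reaches from about 0.275 to 0.975 m from the base axis. Payload 8.4 kg.
Tool frame: the origin (TCP) lies at the very end of the fingers, on their centre line; the grasp point (between the pads) lies 19 mm behind it; z points along the fingers, y is the direction in which the jaws open and shut (so a half turn about z gives the same grasp; the last joint's range is limited). The gripper opens to 92 mm and grips with 3 to 60 N. Pads are 20 mm wide; open, the fingers measure 128 mm over their backs; the gripper's body (75 mm by 189 mm) begins 69 mm behind the grasp point.
Start: joints at [-70.382, 20.225, 93.587, -0, 66.188, -0.138], TCP at [0.211, -0.588, 0.215] pointing down, gripper open.
Joint ranges: [-150.9, 150.9], [-52.94, 120.26], [3.33, 152.33], [-74.26, 254.26], [0, 154.13], [-172.89, 172.89]. Speed limits (degrees/s): [127.2, 127.2, 159.86, 180, 180, 180].

### API

Orientations are given as a 3x3 rotation matrix whose columns are the frame's x, y, z axes.
In Python, from workcell import env gives the robot as it stands.
- The arm moves only by the shell command python3 -m handwheel 'ROWS' [FORCE]. ROWS is JSON, a list of rows, each an object with "delta_pos": the shift along the tool's x, y, z in m, a list of three; "spin": the turn about the tool's z in degrees; "gripper": the opening, from 0 (shut) to 1 (fully open). In form: [{"delta_pos": [x, y, z], "spin": spin, "gripper": gripper}, ...]. A call has 1 to 12 rows; each row shifts and turns the commanded pose from where the row before left it, along the tool's axes as they then stand; what a row does not reach is not made up. A row lasts 1/8 s, in which the tool goes at most 62.5 mm and 10.7 degrees, less where a joint would pass 70% of its speed; a pose out of reach is approached as far as the arm can. A call with a gripper value outside its range is refused whole. The fingers move at their own pace and stop on an object; FORCE is the grip in N (left out, the last holds). Time passes only in rows, so rows that do not move let the fingers close. It gives the time, the measured TCP pose, the force and the opening at its end, in the units of the state.
- env.observe(): the state, without advancing time (a new reading comes with each control period).
- env.grab_frame(name): name is "scene" or "top"; returns a dict with "color" (400x640x3 uint8, red, green, blue), "intrinsics" (3x3 intrinsics, pixels), "rvec" (rotation vector, rad) and "tvec" (3), from world to camera coordinates, as OpenCV has them. Camera axes: x right, y down, z forward; pixel columns grow to the right and rows downward; lengths in m; the calibration is good to about 2 mm. A picture is of the moment at which its call begins. There is no depth.
- env.job_done(): hands the job in, once; it reports no verdict.
The state is a dict: "t": time; "joint_positions": joint angles; "dq": joint speeds; "tau": joint torques, N m; "tool_pos": TCP position; "ee_rot": TCP orientation; "contact_force": force on the tool from outside, world axes, zero at the start; "ft_torque": the same for the moment, N m; "grip_width": finger opening in m.
Only numpy, scipy, OpenCV 4.12 (cv2) and the standard library are available. Lean on these libraries where they do the work, as an engineer would, in place of code of your own. Each camera call takes 0.05 s, during which the arm holds its last target. There are 200 camera calls.

### The job

Put the four microscope objectives away: stand each one upright, lens up, in the recess of the white lens rest of its size, the smallest in the smallest rest and so on up to the largest in the largest. Leave the eyepiece (the one that flares out towards the top) where it stands, and do not let it or any objective tip over.

Things in the scene. Friction and masses are not known exactly. Their poses are not given: they have to be found in the camera images.
- objective_24: the smallest of the four microscope objectives: loose, black, round barrel with two thin steel bands, standing upright with its small glass front lens up. Barrel 24 mm in diameter and straight from the underside up to 39 mm; above that it tapers to 13 mm at the top; 52 mm high in all. Origin at the centre of its underside, z up the axis; round, so its yaw is arbitrary
- objective_34: the second smallest of the four microscope objectives: loose, black, round barrel with two thin steel bands, standing upright with its small glass front lens up. Barrel 34 mm in diameter and straight from the underside up to 45 mm; above that it tapers to 19 mm at the top; 60 mm high in all. Origin at the centre of its underside, z up the axis; round, so its yaw is arbitrary
- objective_44: the second largest of the four microscope objectives: loose, black, round barrel with two thin steel bands, standing upright with its small glass front lens up. Barrel 44 mm in diameter and straight from the underside up to 51 mm; above that it tapers to 24 mm at the top; 68 mm high in all. Origin at the centre of its underside, z up the axis; round, so its yaw is arbitrary
- objective_54: the largest of the four microscope objectives: loose, black, round barrel with two thin steel bands, standing upright with its small glass front lens up. Barrel 54 mm in diameter and straight from the underside up to 57 mm; above that it tapers to 30 mm at the top; 76 mm high in all. Origin at the centre of its underside, z up the axis; round, so its yaw is arbitrary
- rest_40: the smallest of the four lens rests: a low round white plastic dish fixed to the bench, 52 mm outside diameter, 12 mm high, with a flat round recess 40 mm in diameter and 8 mm deep (recess floor 4 mm above the bench, wall 6 mm). Belongs to the smallest objective (24 mm). Origin on its axis at bench height, z up
- rest_50: the second smallest of the four lens rests: a low round white plastic dish fixed to the bench, 62 mm outside diameter, 12 mm high, with a flat round recess 50 mm in diameter and 8 mm deep (recess floor 4 mm above the bench, wall 6 mm). Belongs to the second smallest objective (34 mm). Origin on its axis at bench height, z up
- rest_60: the second largest of the four lens rests: a low round white plastic dish fixed to the bench, 72 mm outside diameter, 12 mm high, with a flat round recess 60 mm in diameter and 8 mm deep (recess floor 4 mm above the bench, wall 6 mm). Belongs to the second largest objective (44 mm). Origin on its axis at bench height, z up
- rest_70: the largest of the four lens rests: a low round white plastic dish fixed to the bench, 82 mm outside diameter, 12 mm high, with a flat round recess 70 mm in diameter and 8 mm deep (recess floor 4 mm above the bench, wall 6 mm). Belongs to the largest objective (54 mm). Origin on its axis at bench height, z up
- eyepiece: an eyepiece, not an objective, to be left alone: loose, black, narrow at the foot (29 mm) and flaring upwards to a wide rubber eyecup (45 mm) round a big lens, 60 mm high. Origin at the centre of its underside, z up
Not all that is in view belongs to the job. Leave any orange look-alike of the rest_40 alone. What is shaped like the rest_50 but orange is not meant.

How it is judged (in metres and radians):
At the end, for the whole second after the job is handed in: Each objective stands upright (within 0.1 rad), at rest and flat on the recess floor of the rest of its own size (underside less than 7 mm above the bench, axis within 12 mm of the rest's axis); the eyepiece stands upright within 20 mm of where it was (horizontal distance between objective_24 and rest_40 below 0.012 m and z of objective_24 in the frame of rest_40 below 0.007 m and angle between each of objective_24, objective_34, objective_44, objective_54, eyepiece's own z axis and vertical below 0.1 rad and linear speed of each of objective_24, objective_34, objective_44, objective_54 below 0.02 m/s and angular speed of each of objective_24, objective_34, objective_44, objective_54 below 0.3 rad/s and horizontal distance between objective_34 and rest_50 below 0.012 m and z of objective_34 in the frame of rest_50 below 0.007 m and horizontal distance between objective_44 and rest_60 below 0.012 m and z of objective_44 in the frame of rest_60 below 0.007 m and horizontal distance between objective_54 and rest_70 below 0.012 m and z of objective_54 in the frame of rest_70 below 0.007 m and distance of eyepiece from where it was at the start of the episode below 0.02 m); the robot touches nothing.
It fails at once if the 24 mm objective tips over (leans more than 45 degrees) (angle between objective_24's own z axis and vertical above 0.785 rad).
It fails at once if the 34 mm objective tips over (leans more than 45 degrees) (angle between objective_34's own z axis and vertical above 0.785 rad).
It fails at once if the 44 mm objective tips over (leans more than 45 degrees) (angle between objective_44's own z axis and vertical above 0.785 rad).
It fails at once if the 54 mm objective tips over (leans more than 45 degrees) (angle between objective_54's own z axis and vertical above 0.785 rad).
It fails at once if the eyepiece tips over (leans more than 45 degrees) (angle between eyepiece's own z axis and vertical above 0.785 rad).
It also fails if it takes over 109 s, if anything falls off the work surface, if the arm or the gripper's body presses on something with over 40 N, if the wrist force passes 120 N, or if a joint passes its speed limit or range.

## Working session

There is one attempt and no reset: what is moved stays moved. The work goes in short steps, Python scripts to look and compute and a shell command to move; the robot and the scene stay as the last step left them, time stands still between calls to the robot, and variables do not carry over. Pictures are saved under pics/ and viewed, about 12 in all and at most 16, crops included, and the job is handed in when it is done.

```bash
mkdir -p pics; ls; python3 - <<'E'
from workcell import env
import cv2,numpy as np
for n in("top","scene"):
    f=env.grab_frame(n); cv2.imwrite(f"pics/{n}0.png",f["color"][:,:,::-1])
    R=cv2.Rodrigues(np.array(f["rvec"]))[0]; print(n,f["intrinsics"],(-R.T@np.array(f["tvec"]).ravel()),R.round(3))
print(env.observe())
E
```

```text
pics
top [[452.2745141    0.         320.09388883]
 [  0.         452.2745141  199.56996056]
 [  0.           0.           1.        ]] [ 0.45790992 -0.00480636  1.29950428] [[-0.003 -1.     0.011]
 [-0.996  0.002 -0.09 ]
 [ 0.09  -0.011 -0.996]]
scene [[407.15618397   0.         320.89065755]
 [  0.         407.15618397 206.17148372]
 [  0.           0.           1.        ]] [ 0.88456314 -0.57940083  0.79421518] [[ 0.88   0.474 -0.002]
 [ 0.357 -0.666 -0.655]
 [-0.312  0.576 -0.756]]
{'t': 0.1, 'joint_positions': array([-7.03815965e+01,  2.02589307e+01,  9.36233990e+01, -8.68752806e-04,
        6.61883487e+01, -1.37383328e-01]), 'dq': array([ 0.02205653, -0.11552626, -0.09485997, -0.09677418, -0.03621887,
       -0.0007429 ]), 'tau': array([ 2.23877646e-04, -5.94909954e+01, -3.34934485e+01,  6.99222484e-02,
        1.84538687e-02, -4.91505784e-05]), 'tool_pos': array([ 0.21110751, -0.58780402,  0.21394485]), 'ee_rot': array([[ 9.41139807e-01,  3.38017280e-01, -4.27243103e-04],
       [ 3.38017550e-01, -9.41139095e-01,  1.15730388e-03],
       [-1.09064757e-05, -1.23360042e-03, -9.99999239e-01]]), 'contact_force': array([ 0.21504887, -0.4885515 ,  0.06020658]), 'ft_torque': array([0.01657072, 0.01011758, 0.008386  ]), 'grip_width': 0.09202236192441805}
```

View pics/top0.png

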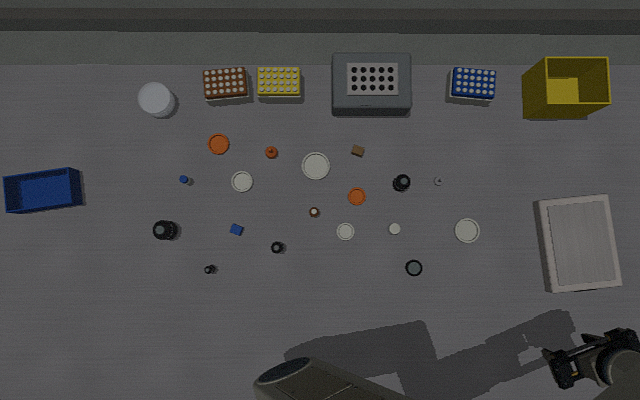

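View pics/scene0.png

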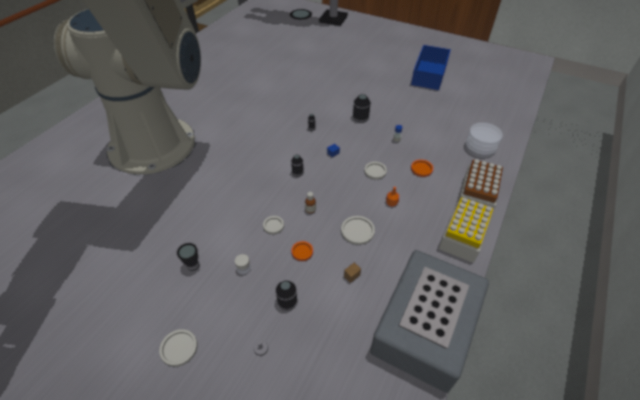

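Candidates in top view. Objectives: black at (165,230), (401,183), (277,247), (209,269). Flared eyepiece: (414,268). White rests: (242,182), (315,166), (345,232), (467,231). Look-alikes: orange dishes at (219,144) and (357,196), a white cup at (395,229) and a white cylinder at (156,100). Next I measure them and check in one crop sheet.

```bash
cat > h.py <<'E'
from workcell import env
import cv2,numpy as np
def ray(f,u,v,z):
    R=cv2.Rodrigues(np.array(f["rvec"]))[0];t=np.array(f["tvec"]).ravel();c=-R.T@t
    d=R.T@np.linalg.inv(f["intrinsics"])@[u,v,1]; return (c+d*(z-c[2])/d[2])
def proj(f,p):
    return cv2.projectPoints(np.array([p],float),np.array(f["rvec"]),np.array(f["tvec"]),np.array(f["intrinsics"]),None)[0].ravel()
def blobs(mask,amin=25,amax=3000):
    cs=cv2.findContours(mask.astype(np.uint8),cv2.RETR_EXTERNAL,cv2.CHAIN_APPROX_NONE)[0]
    return [c for c in cs if amin<cv2.contourArea(c)<amax]
E
python3 - <<'E'
from h import *
f=env.grab_frame("top"); g=f["color"].astype(int); s=env.grab_frame("scene"); gs=s["color"].astype(int)
print("bench",g[300,200],g[215,300])
def inside(p): return 0.25<p[0]<0.85 and -.55<p[1]<.6
for n,F,G in(("top",f,g),("scene",s,gs)):
  hi=G.max(2)
  W=(G.min(2)>(135 if n=="top" else 165))&(np.ptp(G,axis=2)<50)
  D=hi<(40 if n=="top" else 60)
  for c in blobs(W):
    if len(c)<5: continue
    (u,v),ax,_=cv2.fitEllipse(cv2.convexHull(c)); p=ray(F,u,v,.012)
    if inside(p):
        q=c[:,0,:].astype(float); P=np.array([ray(F,a,b,.012) for a,b in q]); r=np.linalg.norm(P[:,:2]-p[:2],axis=1)
        print(n,"W",np.round([u,v],1),p.round(4),"diam~",round(2*r.mean()+.0025,4))
  for c in blobs(D):
    x,y,w,h=cv2.boundingRect(c); p=ray(F,x+w/2,y+h/2,.0)
    if inside(p): print(n,"D",x,y,w,h,p.round(3))
t=[]
for u,v in((165,230),(401,183),(277,247),(209,269),(414,268),(242,182),(315,166),(345,232)):
    t.append(cv2.resize(f["color"][v-20:v+20,u-20:u+20],(200,200),interpolation=cv2.INTER_NEAREST))
im=np.vstack([np.hstack(t[:4]),np.hstack(t[4:])]);im=np.clip(im.astype(float)*1.8,0,255).astype(np.uint8)
cv2.imwrite("pics/c1.png",im[:,:,::-1])
E
```

```text
bench [86 85 87] [87 86 91]
top D 205 265 11 9 [0.377 0.292 0.   ]
top D 405 260 17 16 [ 0.379 -0.285  0.   ]
top D 271 242 13 11 [0.439 0.103 0.   ]
top D 153 220 25 20 [0.49  0.422 0.   ]
top D 393 174 17 18 [ 0.624 -0.256  0.   ]
top D 332 106 78 10 [ 0.837 -0.17   0.   ]
scene D 276 282 21 28 [ 0.613 -0.236  0.   ]
scene D 177 244 21 24 [ 0.355 -0.257  0.   ]
scene D 292 158 11 18 [0.43  0.123 0.   ]
scene D 309 116 6 14 [0.369 0.316 0.   ]
scene D 353 97 17 25 [0.476 0.454 0.   ]
```

View pics/c1.png

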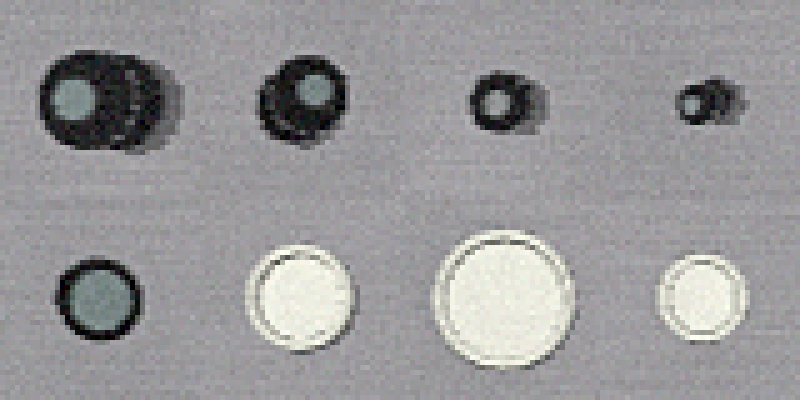

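```bash
python3 - <<'E'
from h import *
f=env.grab_frame("top"); s=env.grab_frame("scene")
g=f["color"].astype(int)
W=(g.min(2)>112)&(np.ptp(g,axis=2)<50)
for c in blobs(W,100):
    (u,v),ax,_=cv2.fitEllipse(cv2.convexHull(c)); p=ray(f,u,v,.012)
    if .25<p[0]<.8 and abs(p[1])<.5: print("rest",np.round([u,v],1),p.round(4),"diam",np.round([(a+.8)*1.29/452.3*1000 for a in ax],1))
for n,u,v,h,r in(("54",160,230,.076,.027),("44",403,181,.068,.022),("34",277,247,.060,.017),("24",209,269,.052,.012),("eye",414,268,.06,.0225)):
    x0,y0=u-16,v-16; a=g[y0:v+16,x0:u+16]
    L=(a[:,:,1]-a[:,:,0]>8)&(a.max(2)>45)
    L=cv2.morphologyEx(L.astype(np.uint8),cv2.MORPH_CLOSE,np.ones((3,3)))
    cc=blobs(L,3); 
    D=a.max(2)<48; D=D|(L>0)
    db=max(blobs(D,10),key=cv2.contourArea); 
    if cc:
        c=max(cc,key=cv2.contourArea); m=cv2.moments(c); q=(m["m10"]/m["m00"]+x0,m["m01"]/m["m00"]+y0); p=ray(f,*q,h)
        print(n,"lens",np.round(q,1),cv2.contourArea(c),p.round(4),"scene px",proj(s,[p[0],p[1],h]).round(1),"base",proj(s,[p[0],p[1],0]).round(1))
        # predicted hull bbox of barrel at measured xy
        th=np.linspace(0,6.28,40); hs={"54":.057,"44":.051,"34":.045,"24":.039,"eye":.06}[n]
        P=np.array([proj(f,[p[0]+r*np.cos(t),p[1]+r*np.sin(t),z]) for t in th for z in((0,hs) if n!="eye" else (hs,))])
        print("   dark bbox",x0+db[:,0,0].min()-.5,y0+db[:,0,1].min()-.5,x0+db[:,0,0].max()+.5,y0+db[:,0,1].max()+.5," expected",P.min(0).round(1),P.max(0).round(1))
    else: print(n,"no lens")
o=env.observe();print(o["tool_pos"])
im=cv2.resize(s["color"][90:330,160:440],(700,600));im=np.clip(im*1.3,0,255).astype(np.uint8);cv2.imwrite("pics/c2.png",im[:,:,::-1])
E
```

```text
rest [344.9 231.1] [ 0.4847 -0.0896  0.012 ] diam [48.9 51.1]
rest [467.2 230.1] [ 0.4866 -0.4385  0.012 ] diam [68.5 71.4]
rest [241.2 180.9] [0.629  0.2065 0.012 ] diam [59.4 60.4]
rest [315.8 166.6] [ 0.67   -0.0074  0.012 ] diam [69.8 76.7]
54 lens [159.4 229.6] 20.0 [0.4888 0.4139 0.076 ] scene px [361.7  96.7] base [359.9 117.2]
   dark bbox 152.5 219.5 175.5 239.5  expected [151.9 219.9] [178.  239.7]
44 lens [404.  179.8] 5.0 [ 0.6238 -0.2497  0.068 ] scene px [285.2 286.9] base [287.4 303. ]
   dark bbox 392.5 173.5 409.5 191.5  expected [391.9 172.8] [410.7 190.5]
34 no lens
24 no lens
eye lens [411.9 268.4] 36.0 [ 0.3818 -0.2681  0.06  ] scene px [186.7 249. ] base [193.3 264. ]
   dark bbox 404.5 259.5 421.5 275.5  expected [403.7 260.1] [420.2 276.8]
[ 0.21118153 -0.58808823  0.21433511]
```

```bash
python3 - <<'E'
from h import *
f=env.grab_frame("top"); s=env.grab_frame("scene")
g=f["color"].astype(int)
W=((g.min(2)>103)&(np.ptp(g,axis=2)<50)).astype(np.uint8); W[:,:]=cv2.morphologyEx(W,cv2.MORPH_CLOSE,np.ones((3,3)))
for c in blobs(W,100,9000):
    (u,v),ax,_=cv2.fitEllipse(cv2.convexHull(c)); p=ray(f,u,v,.012)
    if .25<p[0]<.8 and abs(p[1])<.5: print("rest",np.round([u,v],1),p.round(4),"diam",np.round([(a+.8)*1.29/452.3*1000 for a in ax],1))
for n,u,v,h,k in(("54",159.5,230,.076,4),("44",404,180.5,.068,4),("34",276,247.4,.060,3),("24",207,269.8,.052,2)):
    for it in range(4):
        x,y=np.meshgrid(np.arange(640),np.arange(400)); m=(np.hypot(x-u,y-v)<k+.6)
        w=np.clip(g.sum(2)-130,0,None)*m; u,v=(w*x).sum()/w.sum(),(w*y).sum()/w.sum()
    p=ray(f,u,v,h); print(n,np.round([u,v],2),p.round(4),"scene top/base",proj(s,p).round(1),proj(s,[p[0],p[1],0]).round(1))
E
```

```text
rest [345. 231.] [ 0.485 -0.09   0.012] diam [50.8 51.7]
rest [467.2 230.1] [ 0.4866 -0.4386  0.012 ] diam [70.1 72.5]
rest [241.2 180.9] [0.6291 0.2064 0.012 ] diam [60.3 60.8]
rest [315.2 165.1] [ 0.6744 -0.0055  0.012 ] diam [79.3 81.8]
54 [159.29 229.44] [0.4893 0.4142 0.076 ] scene top/base [361.9  96.7] [360.1 117.2]
44 [403.58 180.53] [ 0.6218 -0.2485  0.068 ] scene top/base [284.7 286.1] [286.9 302.1]
34 [275.91 247.2 ] [0.4405 0.1019 0.06  ] scene top/base [296.  156.7] [297.  172.9]
24 [206.77 269.7 ] [0.3801 0.2904 0.052 ] scene top/base [310.8 114.8] [311.1 128.6]
```

View pics/c2.png

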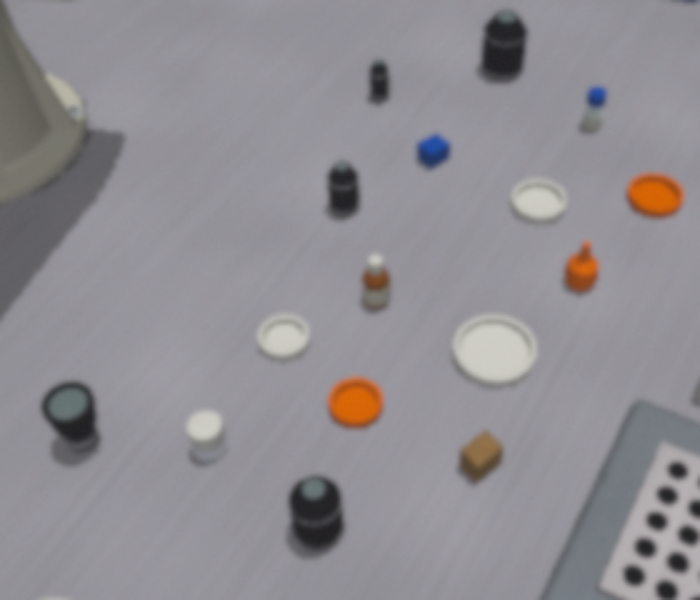

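Both views agree to about a pixel (~3 mm), and the diameters match the descriptions:

- **54:** (.489,.414) → rest_70 (.674,-.006)
- **44:** (.622,-.249) → rest_60 (.487,-.439)
- **34:** (.4405,.102) → rest_50 (.629,.2065)
- **24:** (.380,.290) → rest_40 (.485,-.090)

A spin of +19.76° makes tool x = world x and tool y = −world y.

```bash
python3 -m handwheel '[{"delta_pos":[0,0,0],"spin":9.88,"gripper":1},{"delta_pos":[0,0,0],"spin":9.88,"gripper":1},{"delta_pos":[0.041,-0.034,0.008],"spin":0,"gripper":1},{"delta_pos":[0.041,-0.034,0.008],"spin":0,"gripper":1},{"delta_pos":[0.041,-0.034,0.008],"spin":0,"gripper":1},{"delta_pos":[0.041,-0.034,0.008],"spin":0,"gripper":1},{"delta_pos":[0.041,-0.034,0.008],"spin":0,"gripper":1},{"delta_pos":[0.041,-0.034,0.008],"spin":0,"gripper":1},{"delta_pos":[0.041,-0.034,0.008],"spin":0,"gripper":1},{"delta_pos":[0.041,-0.034,0.008],"spin":0,"gripper":1},{"delta_pos":[0.041,-0.034,0.008],"spin":0,"gripper":1},{"delta_pos":[0.041,-0.034,0.008],"spin":0,"gripper":1}]' 25
python3 -m handwheel '[{"delta_pos":[0,0,0],"spin":0,"gripper":1},{"delta_pos":[0,0,0],"spin":0,"gripper":1},{"delta_pos":[0,0,0],"spin":0,"gripper":1}]'
python3 - <<'E'
from h import *
print(env.observe()["ee_rot"].round(3))
s=env.grab_frame("scene");cv2.imwrite("pics/a1.png",s["color"][:,:,::-1])
E
```

```text
t: 1.9
tool_pos: [0.6226, -0.247, 0.1344]
ee_rot: [[1.0, -0.0, 0.0], [-0.0, -1.0, -0.0], [0.0, 0.0, -1.0]]
contact_force: [0.0, -0.8, -0.5]
grip_width: 0.0919
t: 2.28
tool_pos: [0.6204, -0.2492, 0.1348]
ee_rot: [[1.0, -0.001, -0.0], [-0.001, -1.0, -0.0], [-0.0, 0.0, -1.0]]
contact_force: [0.4, 0.2, 0.9]
grip_width: 0.092
[[ 1.    -0.001 -0.   ]
 [-0.001 -1.    -0.   ]
 [-0.     0.    -1.   ]]
```

View pics/a1.png

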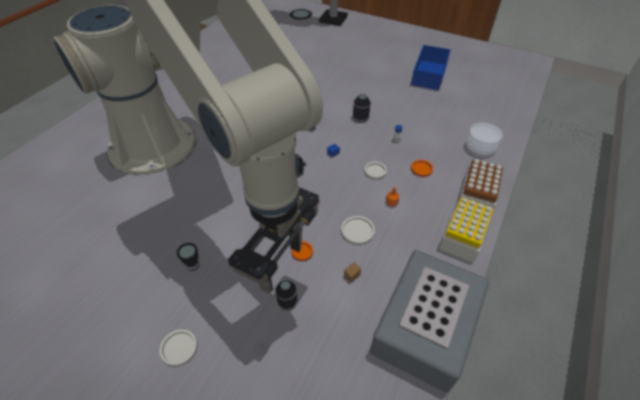

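The picture shows the gripper over the 44 mm objective (286,292), with a finger on each side (265,285 and 297,245). I go down and grip.

```bash
python3 -m handwheel '[{"delta_pos":[0.001,0,0.03],"spin":0,"gripper":1},{"delta_pos":[0,0,0.03],"spin":0,"gripper":1},{"delta_pos":[0,0,0.03],"spin":0,"gripper":1},{"delta_pos":[0,0,0.018],"spin":0,"gripper":1},{"delta_pos":[0,0,0.01],"spin":0,"gripper":1},{"delta_pos":[0,0,0],"spin":0,"gripper":1},{"delta_pos":[0,0,0],"spin":0,"gripper":0.55},{"delta_pos":[0,0,0],"spin":0,"gripper":0.5},{"delta_pos":[0,0,0],"spin":0,"gripper":0.3},{"delta_pos":[0,0,0],"spin":0,"gripper":0.3},{"delta_pos":[0,0,0],"spin":0,"gripper":0.3}]' 25
python3 -m handwheel '[{"delta_pos":[0,0,0],"spin":0,"gripper":0.3},{"delta_pos":[0,0,0],"spin":0,"gripper":0.3}]'
```

```text
t: 3.7
tool_pos: [0.6223, -0.2481, 0.0166]
ee_rot: [[1.0, -0.0, 0.0], [-0.0, -1.0, 0.0], [0.0, -0.0, -1.0]]
contact_force: [0.2, 1.6, 1.4]
grip_width: 0.0437
t: 3.95
tool_pos: [0.6223, -0.2481, 0.0167]
ee_rot: [[1.0, -0.0, -0.0], [-0.0, -1.0, 0.0], [-0.0, -0.0, -1.0]]
contact_force: [-0.1, 1.6, 1.7]
grip_width: 0.0436
```

```bash
python3 -m handwheel '[{"delta_pos":[0,0,-0.02],"spin":0,"gripper":0.3},{"delta_pos":[0,0,-0.04],"spin":0,"gripper":0.3},{"delta_pos":[0,0,-0.04],"spin":0,"gripper":0.3},{"delta_pos":[-0.013,0.019,0],"spin":0,"gripper":0.3},{"delta_pos":[-0.027,0.038,0],"spin":0,"gripper":0.3},{"delta_pos":[-0.027,0.038,0],"spin":0,"gripper":0.3},{"delta_pos":[-0.027,0.038,0],"spin":0,"gripper":0.3},{"delta_pos":[-0.027,0.038,0],"spin":0,"gripper":0.3},{"delta_pos":[-0.015,0.0195,0],"spin":0,"gripper":0.3},{"delta_pos":[0,0,0],"spin":0,"gripper":0.3},{"delta_pos":[0,0,0],"spin":0,"gripper":0.3},{"delta_pos":[0,0,0],"spin":0,"gripper":0.3}]'
python3 - <<'E'
from h import *
s=env.grab_frame("scene");c=s["color"][180:400,100:340]
print(proj(s,[.4866,-.4386,.012]),proj(s,[.4866,-.4386,.1]))
im=np.clip(cv2.resize(c,None,fx=2.5,fy=2.5)*1.5,0,255).astype(np.uint8)
cv2.imwrite("pics/a2.png",im[:,:,::-1])
E
```

```text
t: 5.45
tool_pos: [0.4866, -0.438, 0.1164]
ee_rot: [[1.0, 0.001, -0.0], [0.001, -1.0, 0.0], [-0.0, -0.0, -1.0]]
contact_force: [0.7, 0.3, -1.5]
grip_width: 0.0433
[176.69256865 347.3416965 ] [163.45440578 328.06801147]
```

View pics/a2.png

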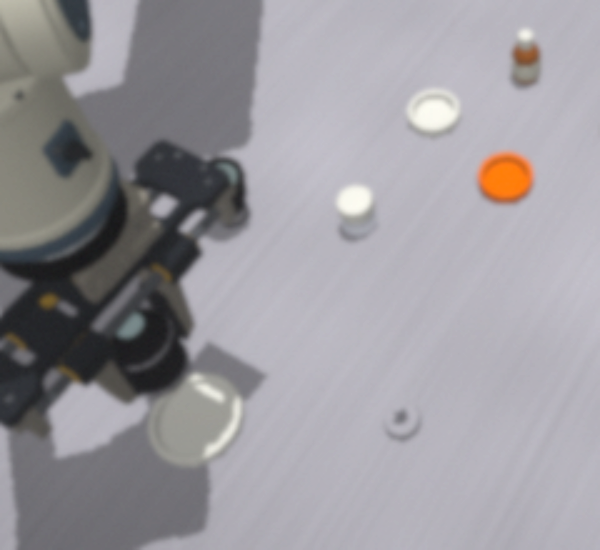

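The 44 is held upright. The rest centre is seen at full-image (178,347) and I predicted (177,347). Next I lower it and release.

```bash
python3 -m handwheel '[{"delta_pos":[0,0,0.03],"spin":0,"gripper":0.3},{"delta_pos":[0,0,0.03],"spin":0,"gripper":0.3},{"delta_pos":[0,0,0.022],"spin":0,"gripper":0.3},{"delta_pos":[0,0,0.008],"spin":0,"gripper":0.3},{"delta_pos":[0,0,0.0045],"spin":0,"gripper":0.3},{"delta_pos":[0,0,0],"spin":0,"gripper":0.3},{"delta_pos":[0,0,0],"spin":0,"gripper":0.3}]'
python3 -m handwheel '[{"delta_pos":[0,0,0],"spin":0,"gripper":0.5},{"delta_pos":[0,0,0],"spin":0,"gripper":0.6},{"delta_pos":[0,0,0],"spin":0,"gripper":0.8},{"delta_pos":[0,0,0],"spin":0,"gripper":0.8},{"delta_pos":[0,0,-0.02],"spin":0,"gripper":0.8},{"delta_pos":[0,0,-0.045],"spin":0,"gripper":1},{"delta_pos":[0,0,-0.045],"spin":0,"gripper":1},{"delta_pos":[0,0,0],"spin":0,"gripper":1}]'
```

```text
t: 6.38
tool_pos: [0.4867, -0.4391, 0.023]
ee_rot: [[1.0, -0.0, 0.001], [-0.0, -1.0, -0.001], [0.001, 0.001, -1.0]]
contact_force: [0.6, 0.0, -1.5]
grip_width: 0.0434
t: 7.38
tool_pos: [0.4885, -0.4408, 0.1377]
ee_rot: [[1.0, -0.0, 0.006], [-0.0, -1.0, -0.006], [0.006, 0.006, -1.0]]
contact_force: [-0.9, 0.3, 0.0]
grip_width: 0.0916
```

```bash
python3 -m handwheel '[{"delta_pos":[-0.005,-0.025,0],"spin":0,"gripper":1},{"delta_pos":[-0.007,-0.046,0],"spin":0,"gripper":1},{"delta_pos":[-0.007,-0.046,0],"spin":0,"gripper":1},{"delta_pos":[-0.007,-0.046,0],"spin":0,"gripper":1},{"delta_pos":[-0.007,-0.046,0],"spin":0,"gripper":1},{"delta_pos":[-0.007,-0.046,0],"spin":0,"gripper":1},{"delta_pos":[-0.007,-0.046,0],"spin":0,"gripper":1},{"delta_pos":[-0.007,-0.046,0],"spin":0,"gripper":1},{"delta_pos":[-0.007,-0.046,0],"spin":0,"gripper":1},{"delta_pos":[-0.007,-0.046,0],"spin":0,"gripper":1},{"delta_pos":[-0.007,-0.046,0],"spin":0,"gripper":1},{"delta_pos":[-0.007,-0.046,0],"spin":0,"gripper":1}]'
python3 -m handwheel '[{"delta_pos":[-0.007,-0.046,0],"spin":0,"gripper":1},{"delta_pos":[-0.007,-0.046,0],"spin":0,"gripper":1},{"delta_pos":[-0.007,-0.046,0],"spin":0,"gripper":1},{"delta_pos":[-0.006,-0.035,0],"spin":0,"gripper":1},{"delta_pos":[0,-0.02,0],"spin":0,"gripper":1},{"delta_pos":[0,0,0],"spin":0,"gripper":1},{"delta_pos":[0,0,0],"spin":0,"gripper":1},{"delta_pos":[0,0,0],"spin":0,"gripper":1}]'
python3 - <<'E'
from h import *
s=env.grab_frame("scene");print(proj(s,[.380,.290,0]))
f=env.grab_frame("top")
a=cv2.resize(s["color"][60:200,240:400],None,fx=2.5,fy=2.5);b=cv2.resize(f["color"][190:330,420:580][:,:,:],None,fx=2.5,fy=2.5)
b=cv2.resize(f["color"][160:300,400:560],None,fx=2.5,fy=2.5)
cv2.imwrite("pics/a3.png",np.clip(np.hstack([a,b])*1.5,0,255).astype(np.uint8)[:,:,::-1])
E
```

```text
t: 8.88
tool_pos: [0.4037, 0.0937, 0.1323]
ee_rot: [[1.0, -0.0, 0.0], [-0.0, -1.0, 0.0], [0.0, -0.0, -1.0]]
contact_force: [0.9, -0.0, -0.2]
grip_width: 0.0919
t: 9.88
tool_pos: [0.3774, 0.2842, 0.132]
ee_rot: [[1.0, -0.001, -0.0], [-0.001, -1.0, -0.0], [-0.0, 0.0, -1.0]]
contact_force: [-0.4, -0.4, 0.0]
grip_width: 0.0923
[311.06635655 128.69263926]
```

View pics/a3.png

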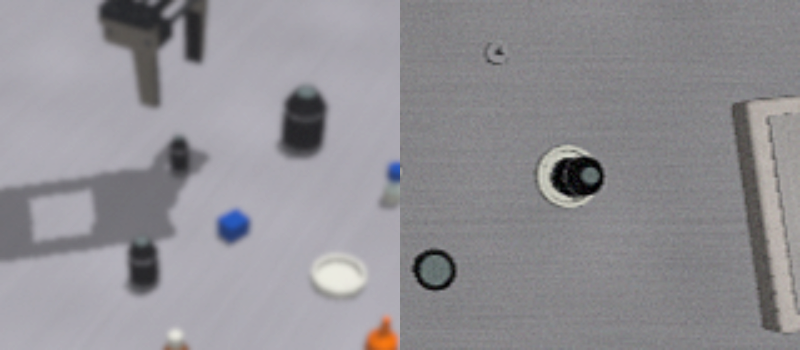

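The 44 stands in rest_60 (crop right, 570,177), and the gripper is over the 24 (crop left, 178,155). I correct by 3 and 6 mm, then grip.

```bash
python3 -m handwheel '[{"delta_pos":[0.003,-0.006,0.03],"spin":0,"gripper":1},{"delta_pos":[0,0,0.03],"spin":0,"gripper":1},{"delta_pos":[0,0,0.03],"spin":0,"gripper":1},{"delta_pos":[0,0,0.018],"spin":0,"gripper":1},{"delta_pos":[0,0,0.01],"spin":0,"gripper":0.8},{"delta_pos":[0,0,0],"spin":0,"gripper":0.6},{"delta_pos":[0,0,0],"spin":0,"gripper":0.4},{"delta_pos":[0,0,0],"spin":0,"gripper":0.33},{"delta_pos":[0,0,0],"spin":0,"gripper":0.28},{"delta_pos":[0,0,0],"spin":0,"gripper":0.1},{"delta_pos":[0,0,0],"spin":0,"gripper":0.1},{"delta_pos":[0,0,0],"spin":0,"gripper":0.1}]' 15
python3 -m handwheel '[{"delta_pos":[0,0,0],"spin":0,"gripper":0.1},{"delta_pos":[0,0,0],"spin":0,"gripper":0.1}]'
```

```text
t: 11.48
tool_pos: [0.3804, 0.2913, 0.0142]
ee_rot: [[1.0, -0.0, 0.0], [-0.0, -1.0, 0.0], [0.0, -0.0, -1.0]]
contact_force: [-0.0, 0.0, 1.8]
grip_width: 0.0234
t: 11.72
tool_pos: [0.3804, 0.2913, 0.0142]
ee_rot: [[1.0, -0.0, 0.0], [-0.0, -1.0, 0.0], [0.0, -0.0, -1.0]]
contact_force: [0.1, 0.4, 2.3]
grip_width: 0.0233
```

```bash
python3 -m handwheel '[{"delta_pos":[0,0,-0.02],"spin":0,"gripper":0.1},{"delta_pos":[0,0,-0.04],"spin":0,"gripper":0.1},{"delta_pos":[0,0,-0.045],"spin":0,"gripper":0.1},{"delta_pos":[0.006,0.02,0],"spin":0,"gripper":0.1},{"delta_pos":[0.011,0.04,0],"spin":0,"gripper":0.1},{"delta_pos":[0.011,0.04,0],"spin":0,"gripper":0.1},{"delta_pos":[0.011,0.04,0],"spin":0,"gripper":0.1},{"delta_pos":[0.011,0.04,0],"spin":0,"gripper":0.1},{"delta_pos":[0.011,0.04,0],"spin":0,"gripper":0.1},{"delta_pos":[0.011,0.04,0],"spin":0,"gripper":0.1},{"delta_pos":[0.011,0.04,0],"spin":0,"gripper":0.1},{"delta_pos":[0.011,0.04,0],"spin":0,"gripper":0.1}]'
python3 -m handwheel '[{"delta_pos":[0.01,0.03,0],"spin":0,"gripper":0.1},{"delta_pos":[0,0.011,0],"spin":0,"gripper":0.1},{"delta_pos":[0,0,0],"spin":0,"gripper":0.1},{"delta_pos":[0,0,0],"spin":0,"gripper":0.1},{"delta_pos":[0,0,0],"spin":0,"gripper":0.1}]'
```

```text
t: 13.22
tool_pos: [0.4743, -0.0501, 0.1189]
ee_rot: [[1.0, -0.0, -0.0], [-0.0, -1.0, 0.0], [-0.0, -0.0, -1.0]]
contact_force: [0.9, -0.2, -0.8]
grip_width: 0.0238
t: 13.85
tool_pos: [0.484, -0.0888, 0.1191]
ee_rot: [[1.0, 0.001, -0.0], [0.001, -1.0, 0.0], [-0.0, -0.0, -1.0]]
contact_force: [-0.6, 0.4, -0.4]
grip_width: 0.0236
```

```bash
python3 -m handwheel '[{"delta_pos":[0.001,0.001,0.03],"spin":0,"gripper":0.1},{"delta_pos":[0,0,0.03],"spin":0,"gripper":0.1},{"delta_pos":[0,0,0.025],"spin":0,"gripper":0.1},{"delta_pos":[0,0,0.01],"spin":0,"gripper":0.1},{"delta_pos":[0,0,0.005],"spin":0,"gripper":0.1},{"delta_pos":[0,0,0],"spin":0,"gripper":0.1},{"delta_pos":[0,0,0],"spin":0,"gripper":0.1}]'
python3 -m handwheel '[{"delta_pos":[0,0,0],"spin":0,"gripper":0.28},{"delta_pos":[0,0,0],"spin":0,"gripper":0.38},{"delta_pos":[0,0,0],"spin":0,"gripper":0.5},{"delta_pos":[0,0,0],"spin":0,"gripper":0.5},{"delta_pos":[0,0,-0.02],"spin":0,"gripper":0.5},{"delta_pos":[0,0,-0.045],"spin":0,"gripper":0.7},{"delta_pos":[0,0,-0.05],"spin":0,"gripper":1},{"delta_pos":[0,0,0],"spin":0,"gripper":1}]'
```

```text
t: 14.72
tool_pos: [0.4859, -0.0908, 0.0198]
ee_rot: [[1.0, -0.0, 0.001], [-0.0, -1.0, -0.0], [0.001, 0.0, -1.0]]
contact_force: [0.4, -0.6, -1.1]
grip_width: 0.0236
t: 15.72
tool_pos: [0.4879, -0.0912, 0.1375]
ee_rot: [[1.0, -0.0, 0.007], [-0.0, -1.0, -0.001], [0.007, 0.001, -1.0]]
contact_force: [-0.1, -0.3, 0.6]
grip_width: 0.0739
```

```bash
python3 -m handwheel '[{"delta_pos":[-0.005,-0.0225,0],"spin":0,"gripper":1},{"delta_pos":[-0.01,-0.04,0],"spin":0,"gripper":1},{"delta_pos":[-0.01,-0.045,0],"spin":0,"gripper":1},{"delta_pos":[-0.01,-0.045,0],"spin":0,"gripper":1},{"delta_pos":[-0.01,-0.04,0],"spin":0,"gripper":1},{"delta_pos":[0,0,0],"spin":0,"gripper":1},{"delta_pos":[0,0,0],"spin":0,"gripper":1},{"delta_pos":[0,0,0],"spin":0,"gripper":1}]'
python3 - <<'E'
from h import *
s=env.grab_frame("scene");f=env.grab_frame("top")
a=cv2.resize(s["color"][110:270,230:390],(400,400));b=cv2.resize(f["color"][180:280,290:390],(400,400))
cv2.imwrite("pics/a4.png",np.clip(np.hstack([a,b])*1.5,0,255).astype(np.uint8)[:,:,::-1])
E
```

```text
t: 16.73
tool_pos: [0.4403, 0.1009, 0.1337]
ee_rot: [[1.0, -0.001, -0.001], [-0.001, -1.0, -0.0], [-0.001, 0.0, -1.0]]
contact_force: [0.6, -0.7, -0.9]
grip_width: 0.0917
```

View pics/a4.png

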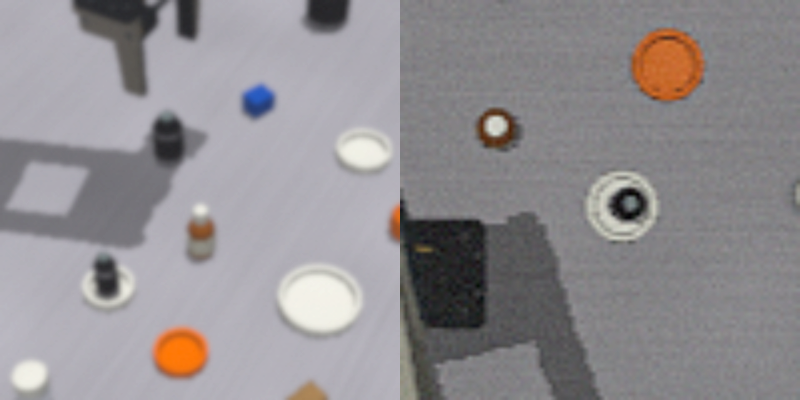

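The 24 stands in rest_40 (crop right, 625,204). The gripper is over the 34 (crop left, 168,138).

```bash
python3 -m handwheel '[{"delta_pos":[0,-0.001,0.03],"spin":0,"gripper":1},{"delta_pos":[0,0,0.03],"spin":0,"gripper":1},{"delta_pos":[0,0,0.03],"spin":0,"gripper":1},{"delta_pos":[0,0,0.018],"spin":0,"gripper":1},{"delta_pos":[0,0,0.01],"spin":0,"gripper":0.8},{"delta_pos":[0,0,0],"spin":0,"gripper":0.6},{"delta_pos":[0,0,0],"spin":0,"gripper":0.45},{"delta_pos":[0,0,0],"spin":0,"gripper":0.4},{"delta_pos":[0,0,0],"spin":0,"gripper":0.2},{"delta_pos":[0,0,0],"spin":0,"gripper":0.2},{"delta_pos":[0,0,0],"spin":0,"gripper":0.2},{"delta_pos":[0,0,0],"spin":0,"gripper":0.2}]' 20
python3 -m handwheel '[{"delta_pos":[0,0,0],"spin":0,"gripper":0.2},{"delta_pos":[0,0,0],"spin":0,"gripper":0.2}]'
```

```text
t: 18.32
tool_pos: [0.4405, 0.1029, 0.0163]
ee_rot: [[1.0, -0.0, 0.0], [-0.0, -1.0, 0.0], [0.0, -0.0, -1.0]]
contact_force: [-1.4, 0.6, 7.1]
grip_width: 0.0333
t: 18.58
tool_pos: [0.4405, 0.1029, 0.0163]
ee_rot: [[1.0, -0.0, 0.0], [-0.0, -1.0, 0.0], [0.0, -0.0, -1.0]]
contact_force: [-0.8, 0.7, 6.4]
grip_width: 0.0331
```

```bash
python3 -m handwheel '[{"delta_pos":[0,0,-0.02],"spin":0,"gripper":0.2},{"delta_pos":[0,0,-0.04],"spin":0,"gripper":0.2},{"delta_pos":[0,0,-0.045],"spin":0,"gripper":0.2},{"delta_pos":[0.0185,-0.0105,0],"spin":0,"gripper":0.2},{"delta_pos":[0.035,-0.019,0],"spin":0,"gripper":0.2},{"delta_pos":[0.035,-0.019,0],"spin":0,"gripper":0.2},{"delta_pos":[0.035,-0.019,0],"spin":0,"gripper":0.2},{"delta_pos":[0.035,-0.019,0],"spin":0,"gripper":0.2},{"delta_pos":[0.03,-0.017,0],"spin":0,"gripper":0.2},{"delta_pos":[0,0,0],"spin":0,"gripper":0.2},{"delta_pos":[0,0,0],"spin":0,"gripper":0.2},{"delta_pos":[0,0,0],"spin":0,"gripper":0.2}]'
```

```text
t: 20.08
tool_pos: [0.6277, 0.2057, 0.1209]
ee_rot: [[1.0, -0.0, -0.001], [-0.0, -1.0, -0.0], [-0.001, 0.0, -1.0]]
contact_force: [-0.3, -0.5, -1.1]
grip_width: 0.0333
```

Target TCP z is .0213, so about .0995 down.

```bash
python3 -m handwheel '[{"delta_pos":[0.001,-0.001,0.03],"spin":0,"gripper":0.2},{"delta_pos":[0,0,0.03],"spin":0,"gripper":0.2},{"delta_pos":[0,0,0.025],"spin":0,"gripper":0.2},{"delta_pos":[0,0,0.01],"spin":0,"gripper":0.2},{"delta_pos":[0,0,0.0045],"spin":0,"gripper":0.2},{"delta_pos":[0,0,0],"spin":0,"gripper":0.2},{"delta_pos":[0,0,0],"spin":0,"gripper":0.2}]'
python3 -m handwheel '[{"delta_pos":[0,0,0],"spin":0,"gripper":0.38},{"delta_pos":[0,0,0],"spin":0,"gripper":0.48},{"delta_pos":[0,0,0],"spin":0,"gripper":0.6},{"delta_pos":[0,0,0],"spin":0,"gripper":0.6},{"delta_pos":[0,0,-0.02],"spin":0,"gripper":0.6},{"delta_pos":[0,0,-0.045],"spin":0,"gripper":0.8},{"delta_pos":[0,0,-0.05],"spin":0,"gripper":1},{"delta_pos":[0,0,0],"spin":0,"gripper":1}]'
```

```text
t: 20.95
tool_pos: [0.6304, 0.2074, 0.0225]
ee_rot: [[1.0, -0.0, 0.001], [-0.0, -1.0, 0.0], [0.001, -0.0, -1.0]]
contact_force: [0.2, -0.1, -0.7]
grip_width: 0.0331
t: 21.95
tool_pos: [0.6329, 0.2083, 0.1426]
ee_rot: [[1.0, -0.0, 0.009], [-0.0, -1.0, 0.003], [0.009, -0.003, -1.0]]
contact_force: [-0.3, 0.3, -0.6]
grip_width: 0.0832
```

```bash
python3 -m handwheel '[{"delta_pos":[-0.01,-0.017,0],"spin":0,"gripper":1},{"delta_pos":[-0.03,-0.04,0],"spin":0,"gripper":1},{"delta_pos":[-0.03,-0.045,0],"spin":0,"gripper":1},{"delta_pos":[-0.03,-0.045,0],"spin":0,"gripper":1},{"delta_pos":[-0.03,-0.04,0],"spin":0,"gripper":1},{"delta_pos":[-0.01,-0.02,0],"spin":0,"gripper":1},{"delta_pos":[0,0,0],"spin":0,"gripper":1},{"delta_pos":[0,0,0],"spin":0,"gripper":1},{"delta_pos":[0,0,0],"spin":0,"gripper":1}]'
python3 - <<'E'
from h import *
s=env.grab_frame("scene");f=env.grab_frame("top")
a=cv2.resize(s["color"][60:220,280:440],(400,400));b=cv2.resize(f["color"][150:270,140:260],(400,400))
cv2.imwrite("pics/a5.png",np.clip(np.hstack([a,b])*1.5,0,255).astype(np.uint8)[:,:,::-1])
E
```

```text
t: 23.08
tool_pos: [0.4905, 0.4131, 0.1364]
ee_rot: [[1.0, -0.002, -0.0], [-0.002, -1.0, -0.0], [-0.0, 0.0, -1.0]]
contact_force: [0.5, 0.1, -0.3]
grip_width: 0.0915
```

View pics/a5.png

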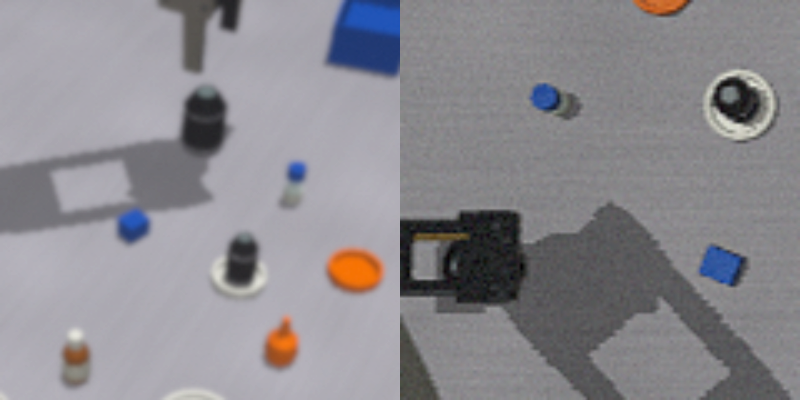

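The 34 stands in rest_50 (crop right, 738,102), and the gripper is over the 54 (crop left, 205,118). I grip it.

```bash
python3 -m handwheel '[{"delta_pos":[-0.001,-0.001,0.03],"spin":0,"gripper":1},{"delta_pos":[0,0,0.03],"spin":0,"gripper":1},{"delta_pos":[0,0,0.03],"spin":0,"gripper":1},{"delta_pos":[0,0,0.02],"spin":0,"gripper":1},{"delta_pos":[0,0,0.01],"spin":0,"gripper":1},{"delta_pos":[0,0,0],"spin":0,"gripper":0.8},{"delta_pos":[0,0,0],"spin":0,"gripper":0.67},{"delta_pos":[0,0,0],"spin":0,"gripper":0.6},{"delta_pos":[0,0,0],"spin":0,"gripper":0.4},{"delta_pos":[0,0,0],"spin":0,"gripper":0.4},{"delta_pos":[0,0,0],"spin":0,"gripper":0.4},{"delta_pos":[0,0,0],"spin":0,"gripper":0.4}]' 35
python3 -m handwheel '[{"delta_pos":[0,0,0],"spin":0,"gripper":0.4},{"delta_pos":[0,0,-0.01],"spin":0,"gripper":0.4},{"delta_pos":[0,0,-0.02],"spin":0,"gripper":0.4},{"delta_pos":[0,0,-0.035],"spin":0,"gripper":0.4},{"delta_pos":[0,0,-0.045],"spin":0,"gripper":0.4},{"delta_pos":[0,0,0],"spin":0,"gripper":0.4},{"delta_pos":[0,0,0],"spin":0,"gripper":0.4}]'
```

```text
t: 24.68
tool_pos: [0.4891, 0.4156, 0.0172]
ee_rot: [[1.0, -0.0, 0.001], [-0.0, -1.0, 0.001], [0.001, -0.001, -1.0]]
contact_force: [-1.5, -1.2, 6.4]
grip_width: 0.0529
t: 25.55
tool_pos: [0.4885, 0.415, 0.1267]
ee_rot: [[1.0, -0.0, -0.0], [-0.0, -1.0, -0.0], [-0.0, 0.0, -1.0]]
contact_force: [-0.9, -0.1, -3.3]
grip_width: 0.0531
```

```bash
python3 -m handwheel '[{"delta_pos":[0.0095,0.0205,0],"spin":0,"gripper":0.4},{"delta_pos":[0.018,0.04,0],"spin":0,"gripper":0.4},{"delta_pos":[0.018,0.04,0],"spin":0,"gripper":0.4},{"delta_pos":[0.018,0.04,0],"spin":0,"gripper":0.4},{"delta_pos":[0.018,0.04,0],"spin":0,"gripper":0.4},{"delta_pos":[0.018,0.04,0],"spin":0,"gripper":0.4},{"delta_pos":[0.018,0.04,0],"spin":0,"gripper":0.4},{"delta_pos":[0.018,0.04,0],"spin":0,"gripper":0.4},{"delta_pos":[0.018,0.04,0],"spin":0,"gripper":0.4},{"delta_pos":[0.018,0.04,0],"spin":0,"gripper":0.4},{"delta_pos":[0.014,0.04,0],"spin":0,"gripper":0.4}]'
python3 -m handwheel '[{"delta_pos":[0,0,0],"spin":0,"gripper":0.4},{"delta_pos":[0,0,0],"spin":0,"gripper":0.4},{"delta_pos":[0,0,0],"spin":0,"gripper":0.4},{"delta_pos":[0,0,0],"spin":0,"gripper":0.4}]'
```

```text
t: 26.92
tool_pos: [0.6737, -0.008, 0.125]
ee_rot: [[1.0, -0.001, -0.003], [-0.001, -1.0, -0.0], [-0.003, 0.0, -1.0]]
contact_force: [-0.2, -0.7, -1.9]
grip_width: 0.0533
t: 27.42
tool_pos: [0.674, -0.0043, 0.1265]
ee_rot: [[1.0, 0.001, -0.0], [0.001, -1.0, 0.0], [-0.0, -0.0, -1.0]]
contact_force: [-0.3, -0.7, -1.9]
grip_width: 0.0531
```

Target z is .0222, so .104 down.

```bash
python3 -m handwheel '[{"delta_pos":[0,0,0.03],"spin":0,"gripper":0.4},{"delta_pos":[0,0,0.03],"spin":0,"gripper":0.4},{"delta_pos":[0,0,0.028],"spin":0,"gripper":0.4},{"delta_pos":[0,0,0.01],"spin":0,"gripper":0.4},{"delta_pos":[0,0,0.006],"spin":0,"gripper":0.4},{"delta_pos":[0,0,0],"spin":0,"gripper":0.4},{"delta_pos":[0,0,0],"spin":0,"gripper":0.4}]'
python3 -m handwheel '[{"delta_pos":[0,0,0],"spin":0,"gripper":0.6},{"delta_pos":[0,0,0],"spin":0,"gripper":0.7},{"delta_pos":[0,0,0],"spin":0,"gripper":0.85},{"delta_pos":[0,0,0],"spin":0,"gripper":0.85},{"delta_pos":[0,0,-0.02],"spin":0,"gripper":0.9},{"delta_pos":[0,0,-0.045],"spin":0,"gripper":1},{"delta_pos":[0,0,-0.05],"spin":0,"gripper":1},{"delta_pos":[-0.02,-0.04,0],"spin":0,"gripper":1},{"delta_pos":[-0.04,-0.04,0],"spin":0,"gripper":1},{"delta_pos":[-0.04,-0.04,0],"spin":0,"gripper":1},{"delta_pos":[-0.04,-0.04,0],"spin":0,"gripper":1},{"delta_pos":[-0.04,-0.04,0],"spin":0,"gripper":1}]'
python3 -m handwheel '[{"delta_pos":[-0.04,-0.04,0],"spin":0,"gripper":1},{"delta_pos":[-0.04,-0.04,0],"spin":0,"gripper":1},{"delta_pos":[0,-0.04,0],"spin":0,"gripper":1},{"delta_pos":[0,-0.04,0],"spin":0,"gripper":1},{"delta_pos":[0,0,0],"spin":0,"gripper":1},{"delta_pos":[0,0,0],"spin":0,"gripper":1},{"delta_pos":[0,0,0],"spin":0,"gripper":1},{"delta_pos":[0,0,0],"spin":0,"gripper":1}]'
python3 - <<'E'
from h import *
f=env.grab_frame("top");s=env.grab_frame("scene");g=f["color"].astype(int)
R={"54":(.6744,-.0055,.080,4),"44":(.4866,-.4386,.072,4),"34":(.629,.2065,.064,3),"24":(.485,-.09,.056,2),"eye":(.3818,-.2681,.06,6)}
x,y=np.meshgrid(np.arange(640),np.arange(400)); t=[]
for n,(X,Y,h,k) in R.items():
    u,v=u0,v0=proj(f,[X,Y,h])
    for it in range(6):
        m=(np.hypot(x-u,y-v)<k+.6); w=np.clip(g.sum(2)-130,0,None)*m; u,v=(w*x).sum()/w.sum(),(w*y).sum()/w.sum()
    p=ray(f,u,v,h); print(n,"off rest mm",((p[:2]-[X,Y])*1000).round(1))
    for F in(f,s):
        a,b=np.round(proj(F,[X,Y,.03])).astype(int); a=min(max(a,20),620);b=min(max(b,20),380)
        t.append(cv2.resize(F["color"][b-20:b+20,a-20:a+20],(155,155),interpolation=cv2.INTER_CUBIC))
im=np.vstack([np.hstack(t[0::2]),np.hstack(t[1::2])])
cv2.imwrite("pics/f.png",np.clip(im*1.5,0,255).astype(np.uint8)[:,:,::-1])
E
```

```text
t: 28.3
tool_pos: [0.675, -0.0052, 0.0236]
ee_rot: [[1.0, -0.0, 0.002], [-0.0, -1.0, 0.0], [0.002, -0.0, -1.0]]
contact_force: [1.3, 0.3, -2.8]
grip_width: 0.053
t: 29.8
tool_pos: [0.4934, 0.196, 0.1391]
ee_rot: [[1.0, -0.0, 0.002], [-0.0, -1.0, 0.001], [0.002, -0.001, -1.0]]
contact_force: [0.0, 0.8, 0.7]
grip_width: 0.0918
t: 30.8
tool_pos: [0.4145, 0.3539, 0.1377]
ee_rot: [[1.0, -0.001, -0.0], [-0.001, -1.0, -0.0], [-0.0, 0.0, -1.0]]
contact_force: [0.6, -0.9, -0.7]
grip_width: 0.0922
54 off rest mm [ 1.3 -1.6]
44 off rest mm [-0.3 -3.1]
34 off rest mm [ 1.5 -0.7]
24 off rest mm [ 1. -3.]
eye off rest mm [ 2.3 -4.8]
```

View pics/f.png

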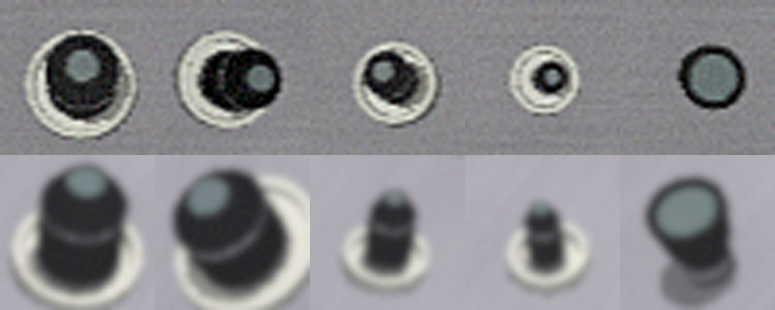

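All four lenses measure within about 3.5 mm of their rest axes, and they look upright. The eyepiece offset may come from the method, so I compare it with the first picture and cross-check the lens pixels in the scene view for lean.

```bash
python3 - <<'E'
from h import *
a=cv2.imread("pics/top0.png")[250:285,395:435];f=env.grab_frame("top");b=f["color"][250:285,395:435,::-1]
for i in(a,b):
    m=cv2.moments((i.max(2)<40).astype(np.uint8),True);print("eye",m["m10"]/m["m00"],m["m01"]/m["m00"])
s=env.grab_frame("scene");g=s["color"].astype(int)
x,y=np.meshgrid(np.arange(640),np.arange(400))
for n,X,Y,h,k in(("54",.6757,-.0071,.080,6),("44",.4863,-.4417,.072,6),("34",.6305,.2058,.064,3),("24",.486,-.093,.056,3)):
    u,v=u0,v0=proj(s,[X,Y,h])
    for i in range(5):
        w=np.clip(g[:,:,1]-g[:,:,0],0,None)*(np.hypot(x-u,y-v)<k); u,v=(w*x).sum()/w.sum(),(w*y).sum()/w.sum()
    print(n,"scene lens px",np.round([u,v],1),"pred",np.round([u0,v0],1))
E
```

```text
eye 17.882978723404257 17.28723404255319
eye 17.795698924731184 17.462365591397848
54 scene lens px [359.7 210.7] pred [359.6 211.3]
44 scene lens px [167.4 334.4] pred [166.6 335.9]
34 scene lens px [377.4 155. ] pred [377.3 155.2]
24 scene lens px [271.  212.7] pred [270.6 213.3]
```

Everything agrees to within about 1.7 px and the eyepiece has not moved, so I hand in.

```bash
python3 -c "
from workcell import env
print(env.job_done())"
```

```text
the job is handed in; nothing more can be done
None
```

All four objectives now stand in the rests of their own size: 24 in rest_40, 34 in rest_50, 44 in rest_60 and 54 in rest_70. I handed the job in at about 31 s of the 109 s allowed; no verdict was reported.

- **Position:** in the last top view each lens was within about 3.5 mm of its rest's axis; the limit is 12 mm.
- **Upright and seated:** in the scene view the lens pixels matched an upright, seated pose to within 1.7 px. The 44 was the furthest off.
- **Eyepiece:** it was not moved. My last offset for it read about 5 mm, which disagreed with that. The same measure on the first and last pictures differed by less than 0.2 px, so the 5 mm came from my rough first estimate.
- **Robot:** it was clear of everything, with the TCP about 0.14 m above the bench.

I let each objective go with about 1–2 mm still to drop to the recess floor.

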